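# Point-and-check round at the shoe-care bench

### The job

Do the closing point-and-check round at the shoe-care bench: point at the flat steel bottle opener held on the pegboard, fingertips about 3 cm above its middle, and stay there for at least two seconds; then point in the same way at the grey deodorizer pod (not the white one), about 3 cm above its top, again for at least two seconds; then press the green check button all the way down, let it spring back and take the hand away. Touch and move nothing but the button, pick nothing up, point at nothing else, and keep the hand well above the other things on the way.

Things in the scene. Friction and masses are not known exactly. Their poses are not given: they have to be found in the camera images.
- opener_mid (a point): middle of the upper face of the flat steel bottle opener: bare metal, 140 mm long, 22 to 38 mm wide, 4 mm thick, with a square hole at its lower end. Held fast in one of the two spring clips, lying parallel to the sloped pegboard, its length down the slope; about 123 mm above the bench. Axes: z up, x level along the board, y level towards the board's lower edge.
- shoehorn_mid (a point): middle of the upper face of the blue plastic shoehorn, about 190 mm long, 20 to 38 mm wide, held in the other clip, 130 mm from the opener; same axes. Bystander.
- pegboard: the narrow sloped pegboard of pale wood on two steel feet, at the robot's right, fixed to the bench: 280 mm along its x, 170 mm deep in y, its face sloping at 40 degrees from 45 mm high on its +y edge to 190 mm high on its -y edge. Origin on the bench under the middle of the face, z up. The two clips are at x = -65 and +65 mm.
- grey_pod_top (a point): middle of the top of the grey plastic deodorizer pod, a loose round dome 68 mm across and 45 mm high with dark slots round its side, standing on the bench; the point is at its highest point, z up.
- white_pod_top (a point): the same point of a white pod of the same shape and size. Bystander.
- check_button_top (a point): middle of the top of the green push button, cap 40 mm across, in a black housing fixed to the bench at the robot's left; z is up and it is pressed straight down. Travel 8 mm; a spring needs 5 N to bottom it out, and it springs back by itself.
- check_button (a joint): travel of the green button: 0 m released, 0.008 m fully down
- heel_pads: banded stack of four black hard rubber heel pads, 72 x 64 mm, 32 mm high, loose. Bystander; origin under its middle.
- polish_tin: round shoe polish tin, 76 mm across and 26 mm high, steel with black lid and a brass-coloured disc, loose. Bystander; origin under its middle.
- key_bowl: blue ceramic key bowl, 120 mm across and 48 mm high, loose. Bystander; origin under its middle.
- shoe_brush: shoe brush with wooden back, 150 x 45 mm, 47 mm high, loose, beyond the work. Bystander; origin under its middle.
- cleaner_bottle: yellow bottle 56 mm across, 160 mm high, loose, far left. Bystander; origin under its middle.

How it is judged:
On the way, in this order (a step that is already met when the one before it is completed fails the run):
1. the fingertips dwell for 2 s just above the middle of the bottle opener (grasp point 22 to 80 mm from it, within 30 mm along the board) (distance between the grasp point and opener_mid between 0.022 and 0.08 m and z of the grasp point in the frame of opener_mid above 0.015 m and x of the grasp point in the frame of opener_mid between -0.03 and 0.03 m), for 2 s.
2. the fingertips dwell for 2 s just above the grey pod (grasp point 22 to 80 mm above its top, within 30 mm sideways) (horizontal distance between the grasp point and grey_pod_top below 0.03 m and z of the grasp point in the frame of grey_pod_top between 0.022 and 0.08 m), for 2 s.
3. the green button is pressed down (at least 6.5 of its 8 mm) (value of joint check_button above 0.0065 m), for 0.05 s.
At the end, for the whole second after the job is handed in: The button is back up (under 2 mm), the hand is off it (grasp point over 40 mm from its top, that is fingertips about 2 cm clear), and all loose things are at rest within 6 mm of where they stood at the start (value of joint check_button below 0.002 m and distance between the grasp point and check_button_top above 0.04 m and linear speed of grey_pod below 0.01 m/s and distance of each of grey_pod_top, white_pod_top, heel_pads, polish_tin, key_bowl, shoe_brush, cleaner_bottle from where it was at the start of the episode below 0.006 m); the robot touches nothing.
It fails at once if the opener, the shoehorn or the pegboard is touched by the robot (contact force between any of the fingers, the arm and opener above 0.3 N or contact force between any of the fingers, the arm and shoehorn above 0.3 N or contact force between any of the fingers, the arm and pegboard above 0.3 N).
It fails at once if a loose thing (pods, heel pads, tin, bowl, brush, bottle) is touched by the robot (contact force between any of the fingers, the arm and grey_pod above 0.3 N or contact force between any of the fingers, the arm and white_pod above 0.3 N or contact force between any of the fingers, the arm and heel_pads above 0.3 N or contact force between any of the fingers, the arm and polish_tin above 0.3 N or contact force between any of the fingers, the arm and key_bowl above 0.3 N or contact force between any of the fingers, the arm and shoe_brush above 0.3 N or contact force between any of the fingers, the arm and cleaner_bottle above 0.3 N).
It fails at once if a loose thing is moved, pushed or lifted by more than 10 mm (distance of any of grey_pod_top, white_pod_top, heel_pads, polish_tin, key_bowl, shoe_brush, cleaner_bottle from where it was at the start of the episode above 0.01 m).
It fails at once if the hand points at the wrong thing: fingertips closer than about 45 mm above the white pod, heel pads, tin, bowl or brush, or about 40 mm to the middle of the shoehorn ((horizontal distance between the grasp point and white_pod_top below 0.025 m and z of the grasp point in the frame of white_pod_top below 0.065 m) or (horizontal distance between the grasp point and heel_pads below 0.025 m and z of the grasp point in the frame of heel_pads below 0.097 m) or (horizontal distance between the grasp point and polish_tin below 0.025 m and z of the grasp point in the frame of polish_tin below 0.091 m) or (horizontal distance between the grasp point and key_bowl below 0.025 m and z of the grasp point in the frame of key_bowl below 0.113 m) or (horizontal distance between the grasp point and shoe_brush below 0.025 m and z of the grasp point in the frame of shoe_brush below 0.112 m) or distance between the grasp point and shoehorn_mid below 0.06 m).
It also fails if it takes over 64 s, if anything falls off the work surface, if the arm or the gripper's body presses on something with over 40 N, if the wrist force passes 120 N, or if a joint passes its speed limit or range.

### The arm

A 7-joint arm with a two-finger parallel gripper is mounted at the origin on the work surface. World frame = base frame: x ahead of the robot, y to its left, z up, the work surface at z = 0. Lengths are in m, angles in rad, forces in N, time in s.
With the tool pointing down it reaches from about 0.35 to 0.775 m from the base axis. Payload 3.1 kg.
Tool frame: the origin (TCP) lies at the very end of the fingers, on their centre line; the grasp point (between the pads) lies 19 mm behind it; z points along the fingers, y is the line along which they close (so a half turn about z gives the same grasp; the last joint's range is limited). The gripper opens to 85 mm and grips with 20 to 120 N. Pads are 22 mm wide; open, the fingers measure 114 mm over their backs; the gripper's body (76 mm by 85 mm) begins 54 mm behind the grasp point. The pads swing forward as they close: fully open they stand 13 mm farther back than shut.
Start: joints at [1.077, 0.311, 0.014, 1.512, -0.004, 1.319, -0.027], TCP at [0.24, -0.495, 0.231] pointing down, gripper open.
Joint ranges: [-2.7, 2.7], [-0.3, 1.91], [-1.27, 1.3], [0.12, 2.57], [-1.44, 4.58], [0.2, 2.03], [-3.05, 3.05]. Speed limits (rad/s): [2.79, 2.79, 3.14, 3.14, 3.14, 3.14, 3.14].

### API

Orientations are given as a 3x3 rotation matrix whose columns are the frame's x, y, z axes.
In Python, from rig import sensors, eyes, arm gives the robot as it stands.
- The arm moves only by the tool jog_arm, never from a script. Its argument "targets" is a list that holds one entry, the list of rows, each a list of 7 numbers: the shift along the tool's x, y, z in m, then the turn, a rotation vector about the tool's x, y, z in rad, then the opening, from 0 (shut) to 1 (fully open). In form: [[[dx, dy, dz, wx, wy, wz, jaw], ...]]. A call has 1 to 20 rows; each row shifts and turns the commanded pose from where the row before left it, along the tool's axes as they then stand; what a row does not reach is not made up. A row lasts 1/8 s, in which the tool goes at most 62.5 mm and 10.7 degrees, less where a joint would pass 70% of its speed; a pose out of reach is approached as far as the arm can. A call is refused whole if a number of a shift passes 0.0625 or a number of a turn 0.188, either way. A call with a gripper value outside its range is refused whole. The fingers move at their own pace and stop on an object; the grip force is fixed at half the most. Time passes only in rows, so rows that do not move let the fingers close. It gives the time, the measured TCP pose, the force, the opening and the grip force at its end, in the units of the state.
- sensors.read_state(): the state, without advancing time (a new reading comes with each control period).
- eyes.read_camera(name): name is "side" or "top" or "wrist"; returns a dict with "image" (480x640x3 uint8, blue, green, red), "intrinsics" (3x3 intrinsics, pixels), "R" (3x3) and "t" (3): a world point X has camera coordinates R X + t. Camera axes: x right, y down, z forward; pixel columns grow to the right and rows downward; lengths in m; the calibration is good to about 2 mm. A picture is of the moment at which its call begins. There is no depth.
- arm.finish_job(): hands the job in; it is judged then, once.
The state is a dict: "clock": time; "joint_positions": joint angles; "qvel": joint speeds; "effort": joint torques, N m; "eef_pos": TCP position; "orientation": TCP orientation; "contact_force": force on the tool from outside, world axes, zero at the start; "torque": the same for the moment, N m; "gripper_width": finger opening in m; "finger_force": force on a finger pad.
Only numpy, scipy, OpenCV 4.12 (cv2) and the standard library are available. Lean on these libraries where they do the work, as an engineer would, in place of code of your own. Each camera call takes 0.05 s, during which the arm holds its last target. There are 200 camera calls.

## Working session

There is one attempt and no reset: what is moved stays moved. The work goes in short steps, Python scripts to look and compute and a tool call to move; the robot and the scene stay as the last step left them, time stands still between calls to the robot, and variables do not carry over. Pictures are saved under pics/ and viewed, at most 10 in all, crops included, and the job is handed in when it is done.

Besides the shell and the picture viewer there is one more tool, called after "Request:" as name(argument=value, ...), one argument or row to a line, values as JSON. jog_arm: Moves the arm, as the interface text tells. Its arguments: {"type":"object","properties":{"targets":{"type":"array"}},"required":["targets"]}

```bash
mkdir -p pics
cat > h.py <<'E'
import numpy as np,cv2,pickle
from rig import sensors,eyes,arm
def snap(n,f):
    c=eyes.read_camera(n); cv2.imwrite(f'pics/{f}.png',c['image']); pickle.dump(c,open(f'pics/{f}.pkl','wb')); return c
def load(f): return pickle.load(open(f'pics/{f}.pkl','rb'))
def ray(c,u,v):
    R=np.array(c['R']);t=np.array(c['t']); d=R.T@np.linalg.solve(c['intrinsics'],[u,v,1.]); return -R.T@t,d/np.linalg.norm(d)
def plane(c,u,v,z):
    o,d=ray(c,u,v); return o+d*(z-o[2])/d[2]
def tri(c1,p1,c2,p2):
    o1,d1=ray(c1,*p1);o2,d2=ray(c2,*p2)
    s=np.linalg.lstsq(np.c_[d1,-d2],o2-o1,rcond=None)[0]
    a=o1+s[0]*d1;b=o2+s[1]*d2; return (a+b)/2,np.linalg.norm(a-b)
def proj(c,X):
    q=np.array(c['intrinsics'])@(np.array(c['R'])@X+np.array(c['t'])); return q[:2]/q[2]
E
python3 - <<'E'
from h import *
for n in('top','side'):
    c=snap(n,n+'0'); print(n,np.round(ray(c,320,240),2).tolist())
s=sensors.read_state(); print(s['clock'],s['eef_pos'],np.round(s['orientation'],3),s['gripper_width'],s['contact_force'])
E
```

```text
top [[0.44, 0.03, 1.14], [0.16, 0.01, -0.99]]
side [[0.15, 0.54, 0.55], [0.57, -0.63, -0.52]]
0.1 [ 0.23986341 -0.4942202   0.23032553] [[ 0.9    0.437 -0.001]
 [ 0.437 -0.9    0.002]
 [-0.    -0.002 -1.   ]] 0.08566178723597632 [-0.10804023  0.0150405   0.27252957]
```

View pics/top0.png

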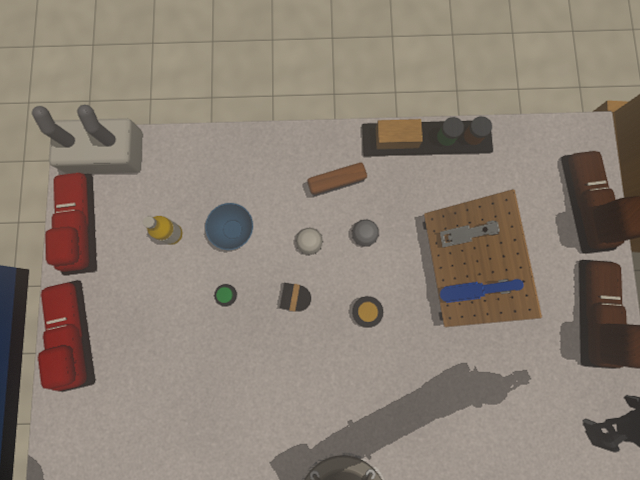

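View pics/side0.png

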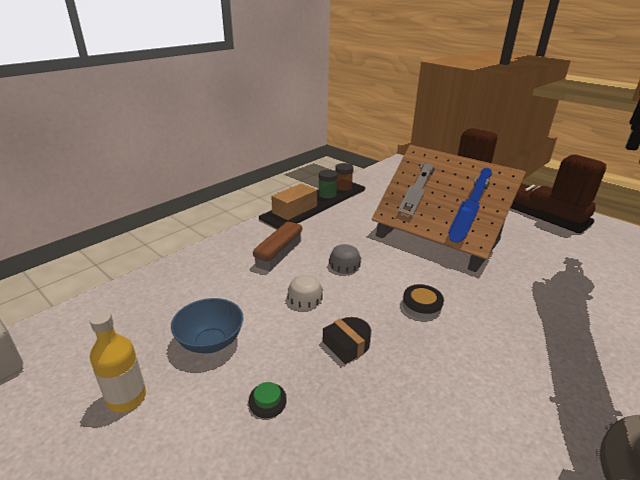

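The top view shows the opener at about (470,234), the shoehorn (482,291), the grey pod (365,232), the white pod (309,240), the button (225,295), the pads (295,297), the tin (368,311) and the bowl (229,227). In the side view the opener is at about (415,190), the grey pod (345,258) and the button (267,394). The board's low edge faces the button side.

```bash
cat > m.py <<'E'
from h import *
T=load('top0');S=load('side0')
def blob(c,box,f):
    x0,y0,x1,y1=box; im=c['image'][y0:y1,x0:x1]; m=f(cv2.cvtColor(im,cv2.COLOR_BGR2HSV).astype(int),im.astype(int)).astype(np.uint8)
    n,l,st,ce=cv2.connectedComponentsWithStats(m); k=1+st[1:,4].argmax()
    p=np.argwhere(l==k)[:,::-1]+[x0,y0]; return p,(cv2.minAreaRect(p.astype(np.float32)))
grey=lambda h,b:(h[...,1]<60)&(h[...,2]>60)
blue=lambda h,b:(h[...,0]>105)&(h[...,0]<130)&(h[...,1]>150)
green=lambda h,b:(h[...,0]>45)&(h[...,0]<80)&(h[...,1]>120)
dark=lambda h,b:(h[...,2]<125)
for n,f,bt,bs in(('opener',grey,(436,215,506,252),(396,160,436,220)),('shoehorn',blue,(436,275,530,305),(440,160,500,250)),('button',green,(205,280,245,312),(245,375,290,415))):
    pt,rt=blob(T,bt,f);ps,rs=blob(S,bs,f)
    print(n,len(pt),np.round(rt[0]),np.round(rt[1]),rt[2],len(ps),np.round(rs[0]),np.round(rs[1]))
    X,e=tri(T,rt[0],S,rs[0]);print('  tri centre',X.round(4),'gap',round(e,4))
    # ends along principal axis
    E=[]
    for p in(pt,ps):
        a=np.linalg.svd(p-p.mean(0),full_matrices=False)[2][0]; a*=np.sign(a[0]); s=(p-p.mean(0))@a
        E.append([p[s<np.percentile(s,2)].mean(0),p[s>np.percentile(s,98)].mean(0)])
    if n!='button':
      for i in(0,1):
        X,e=tri(T,E[0][i],S,E[1][i]);print('  end',E[0][i].round(),E[1][i].round(),X.round(4),round(e,4))
b,_=blob(T,(205,280,245,312),green); 
for z in(.03,.04,.05): print('btn',z,plane(T,*b.mean(0),z).round(4))
for n,box,z in(('grey',(345,212,385,250),.022),('white',(290,222,330,258),.022)):
    f=(lambda h,b:(h[...,2]<130)) if n=='grey' else (lambda h,b:(h[...,2]>165)&(h[...,1]<40))
    p,r=blob(T,box,f); print(n,len(p),r, plane(T,*r[0],z).round(4))
for n,u,z in(('tin',(368,311),.02),('pads',(295,297),.025),('bowl',(229,227),.045),('brush',(337,179),.04),('bottle',(165,230),.1)):print(n,plane(T,*u,z).round(3))
for z in(.045,.19):print([plane(T,*u,z)[:2].round(3).tolist() for u in((424,213),(443,326),(515,190),(541,318))])
for c,b in((T,(420,185,545,330)),):pass
k=np.hstack([cv2.resize(T['image'][205:305,335:535],None,fx=2,fy=2,interpolation=2),cv2.resize(S['image'][150:250,380:580],None,fx=2,fy=2)]);cv2.imwrite('pics/k.png',k)
E
python3 m.py
```

```text
opener 759 [469. 233.] [16. 59.] 77.47119140625 627 [416. 188.] [16. 56.]
  tri centre [ 0.6103 -0.3038  0.1161] gap 0.0032
  end [441. 241.] [402. 212.] [ 0.6026 -0.2469  0.0784] 0.0098
  end [498. 226.] [430. 165.] [ 0.6134 -0.3535  0.1593] 0.0012
shoehorn 3 [522. 284.] [2. 0.] -90.0 1023 [470. 205.] [17. 81.]
  tri centre [ 0.5066 -0.4272  0.0649] gap 0.0339
 ** On entry to DLASCL parameter number  4 had an illegal value
 ** On entry to DLASCL parameter number  4 had an illegal value
 ** On entry to DLASCL parameter number  4 had an illegal value
 ** On entry to DLASCL parameter number  4 had an illegal value
 ** On entry to DLASCL parameter number  5 had an illegal value
 ** On entry to DLASCL parameter number  4 had an illegal valuem.py:19: RuntimeWarning: Mean of empty slice.
  E.append([p[s<np.percentile(s,2)].mean(0),p[s>np.percentile(s,98)].mean(0)])
  ret = um.true_divide(
Traceback (most recent call last):
  File "m.py", line 22, in <module>
    X,e=tri(T,E[0][i],S,E[1][i]);print('  end',E[0][i].round(),E[1][i].round(),X.round(4),round(e,4))
        ~~~^^^^^^^^^^^^^^^^^^^^^
  File "h.py", line 12, in tri
    s=np.linalg.lstsq(np.c_[d1,-d2],o2-o1,rcond=None)[0]
      ~~~~~~~~~~~~~~~^^^^^^^^^^^^^^^^^^^^^^^^^^^^^^^^
numpy.linalg.LinAlgError: SVD did not converge in Linear Least Squares
```

```bash
sed -i 's/h\[...,1\]>150)/h[...,1]>120)/; s/(436,275,530,305)/(436,272,530,308)/; s/s<np/s<=np/; s/s>np/s>=np/; s/blue=lambda.*/blue=lambda h,b:b[...,0]-b[...,2]>50/' m.py; python3 m.py
```

```text
opener 759 [469. 233.] [16. 59.] 77.47119140625 627 [416. 188.] [16. 56.]
  tri centre [ 0.6103 -0.3038  0.1161] gap 0.0032
  end [441. 241.] [402. 212.] [ 0.6026 -0.2469  0.0784] 0.0098
  end [498. 226.] [430. 165.] [ 0.6134 -0.3535  0.1593] 0.0012
shoehorn 913 [481. 289.] [16. 82.] 81.8698959350586 1043 [470. 204.] [17. 81.]
  tri centre [ 0.4816 -0.3216  0.113 ] gap 0.0033
  end [442. 295.] [453. 240.] [ 0.473  -0.2458  0.0586] 0.0025
  end [521. 284.] [487. 169.] [ 0.4865 -0.3845  0.1759] 0.0008
button 3 [226. 288.] [1. 1.] 45.0 426 [266. 393.] [20. 25.]
  tri centre [0.5011 0.2746 0.0056] gap 0.0083
btn 0.03 [0.5021 0.272  0.03  ]
btn 0.04 [0.5015 0.2699 0.04  ]
btn 0.05 [0.5009 0.2677 0.05  ]
grey 666 ((363.5, 233.0), (28.0, 29.0), 90.0) [ 0.6315 -0.0706  0.022 ]
white 18 ((313.25, 241.75), (2.8284268379211426, 6.363961219787598), 45.0) [0.6128 0.0559 0.022 ]
tin [ 0.438 -0.074  0.02 ]
pads [0.477 0.104 0.025]
bowl [0.652 0.263 0.045]
brush [ 0.768 -0.008  0.04 ]
bottle [0.638 0.401 0.1  ]
[[0.673, -0.22], [0.398, -0.248], [0.726, -0.449], [0.411, -0.481]]
[[0.642, -0.187], [0.404, -0.211], [0.687, -0.386], [0.415, -0.413]]
```

Request:
jog_arm(
  targets=[
    [[0, 0, -0.01, 0, 0, -0.16, 0], [0, 0, -0.01, 0, 0, -0.16, 0], [0, 0, -0.01, 0, 0, -0.16, 0], [0, 0, -0.01, 0, 0, -0.16, 0], [0, 0, -0.01, 0, 0, -0.16, 0], [0, 0, -0.01, 0, 0, -0.16, 0], [0, 0, -0.01, 0, 0, -0.16, 0], [0.016, 0.031, 0, 0, 0, 0, 0], [0.016, 0.031, 0, 0, 0, 0, 0], [0.016, 0.031, 0, 0, 0, 0, 0], [0.016, 0.031, 0, 0, 0, 0, 0], [0.016, 0.031, 0, 0, 0, 0, 0], [0.016, 0.031, 0, 0, 0, 0, 0], [0.016, 0.031, 0, 0, 0, 0, 0], [0.016, 0.031, 0, 0, 0, 0, 0], [0.016, 0.031, 0, 0, 0, 0, 0], [0.016, 0.031, 0, 0, 0, 0, 0], [0.016, 0.031, 0, 0, 0, 0, 0], [0, 0, 0, 0, 0, 0, 0], [0, 0, 0, 0, 0, 0, 0]],
  ],
)

```text
clock: 2.6
eef_pos: [0.5802, -0.3191, 0.3006]
orientation: [[-0.0, 1.0, -0.002], [1.0, 0.0, -0.001], [-0.001, -0.002, -1.0]]
contact_force: [0.3, -1.1, -0.1]
gripper_width: 0.0004
finger_force: 0.0
```

Run:
```python
from h import *
s=sensors.read_state(); print(s['clock'],s['eef_pos'],np.round(s['orientation'],3),s['gripper_width'])
T=load('top0');S=load('side0')
print('opener at z .123',plane(T,469,233.5,.123).round(4),plane(S,416,188,.123).round(4))
def big(c,b,f):
    x0,y0,x1,y1=b; im=c['image'][y0:y1,x0:x1].astype(int); n,l,st,ce=cv2.connectedComponentsWithStats(f(im).astype(np.uint8)); k=1+st[1:,4].argmax(); return ce[k]+[x0,y0],st[k]
g=lambda b:(b[...,1]-b[...,2]>25)
a,sa=big(T,(205,280,245,312),g);b,sb=big(S,(245,375,290,415),g);print('btn',a,sa,b,sb,tri(T,a,S,b))
for z in(.03,.04):print(z,plane(T,*a,z).round(4),plane(S,*b,z).round(4))
c=snap('wrist','w1')
k=np.hstack([cv2.resize(T['image'][210:255,345:405],(300,225)),cv2.resize(S['image'][235:280,320:380],(300,225))]);k=np.vstack([k,np.hstack([cv2.resize(T['image'][272:317,195:255],(300,225)),cv2.resize(S['image'][372:417,237:297],(300,225))])]);cv2.imwrite('pics/k.png',k)
```

```text
2.6 [ 0.58022606 -0.31911888  0.30064835] [[-0.     1.    -0.002]
 [ 1.     0.    -0.001]
 [-0.001 -0.002 -1.   ]] 0.0004480158634276554
opener at z .123 [ 0.6061 -0.3012  0.123 ] [ 0.6054 -0.2907  0.123 ]
btn [223.85  294.535] [ 11   7  16  16 200] [266.77264654 394.53463588] [  9   7  27  26 563] (array([0.48759888, 0.27993493, 0.01736548]), np.float64(0.00019104076130180546))
0.03 [0.4871 0.2772 0.03  ] [0.4794 0.2862 0.03  ]
0.04 [0.4867 0.275  0.04  ] [0.473  0.2912 0.04  ]
```

View pics/k.png

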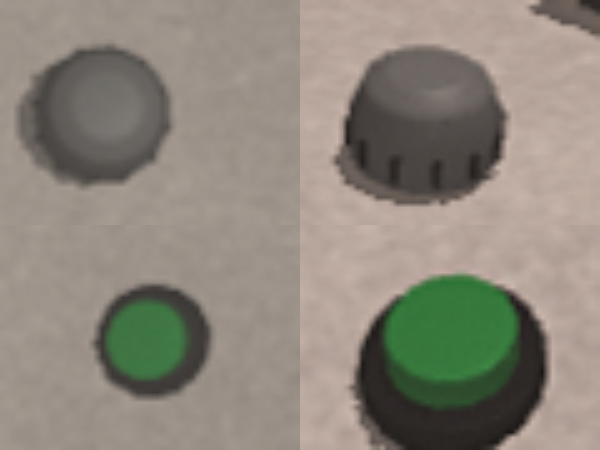

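View pics/w1.png

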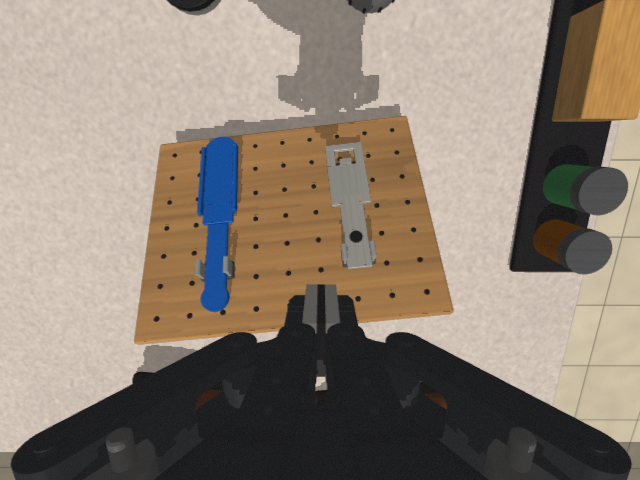

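The crops show the grey pod's top at about (366,232.8) in the top view and (344,249.4) in the side view. The button's top face is at about (224.4,295) and (267.2,392.6). The wrist view shows the shut fingers and the opener with its middle at about (351,205).

Run:
```python
from h import *
T=load('top0');S=load('side0');W=load('w1')
print('btn',tri(T,(224.2,294.8),S,(267.2,392.6)))
print('pod',tri(T,(366,232.8),S,(344,249.4)),plane(T,366,232.8,.045))
print('open wrist',plane(W,351,205,.123).round(4), 'TT',tri(T,(469.5,233.5),W,(351,205)))
print([plane(W,u,v,z).round(3) for u,v,z in((345,143,.085),(360,268,.16))])
s=sensors.read_state(); print(proj(W,s['eef_pos']),s['joint_positions'])
```

```text
btn (array([0.4871524 , 0.27863914, 0.02073231]), np.float64(0.0007820635538272765))
pod (array([ 0.63142877, -0.07285776,  0.04219749]), np.float64(0.007471006089963987)) [ 0.62784158 -0.07469577  0.045     ]
open wrist [ 0.6083 -0.3083  0.123 ] TT (array([ 0.61213619, -0.31526335,  0.08423003]), np.float64(0.0009048414469958699))
[array([ 0.604, -0.252,  0.085]), array([ 0.615, -0.358,  0.16 ])]
[320.83249856 300.87534204] [ 0.62266871  0.55821804 -0.27783105  0.9934026   0.14733449  1.608015
  0.38987691]
```

Request:
jog_arm(
  targets=[
    [[0.005, 0.01, 0, 0, 0, 0, 0], [0.005, 0.009, 0, 0, 0, 0, 0], [0.005, 0.009, 0, 0, 0, 0, 0], [0, 0, 0.015, 0, 0, 0, 0], [0, 0, 0.015, 0, 0, 0, 0], [0, 0, 0.015, 0, 0, 0, 0], [0, 0, 0.015, 0, 0, 0, 0], [0, 0, 0.015, 0, 0, 0, 0], [0, 0, 0.015, 0, 0, 0, 0], [0, 0, 0.01, 0, 0, 0, 0], [0, 0, 0.01, 0, 0, 0, 0], [0, 0, 0, 0, 0, 0, 0], [0, 0, 0, 0, 0, 0, 0], [0, 0, 0, 0, 0, 0, 0]],
  ],
)

```text
clock: 4.4
eef_pos: [0.6094, -0.3035, 0.1921]
orientation: [[-0.001, 1.0, 0.001], [1.0, 0.001, -0.001], [-0.001, 0.001, -1.0]]
contact_force: [0.6, 0.0, 0.0]
gripper_width: 0.0001
finger_force: 0.0
```

Run:
```python
from h import *
c=snap('side','s2'); cv2.imwrite('pics/s2c.png',cv2.resize(c['image'][80:260,340:560],None,fx=3,fy=3))
```

```text
(no output)
```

View pics/s2c.png

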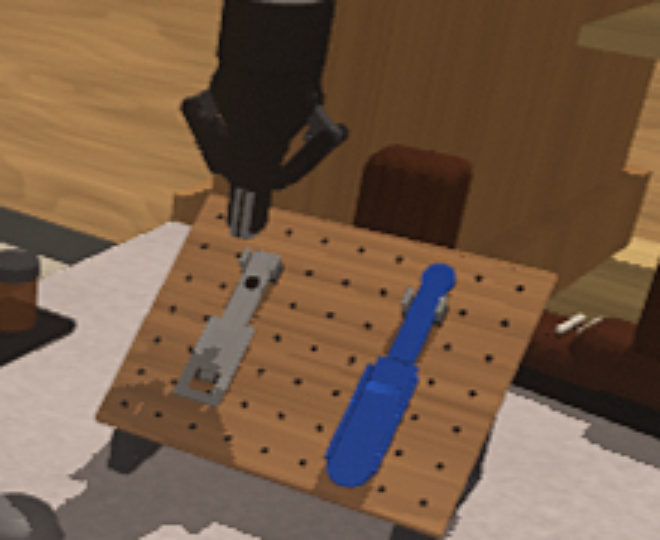

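The fingertips, at about (240,235) in the crop, hang clear above the opener. I'll go down the last 34 mm and dwell.

Request:
jog_arm(
  targets=[
    [[0, 0, 0.012, 0, 0, 0, 0], [0, 0, 0.012, 0, 0, 0, 0], [0, 0, 0.01, 0, 0, 0, 0], [0, 0, 0, 0, 0, 0, 0], [0, 0, 0, 0, 0, 0, 0], [0, 0, 0, 0, 0, 0, 0], [0, 0, 0, 0, 0, 0, 0], [0, 0, 0, 0, 0, 0, 0], [0, 0, 0, 0, 0, 0, 0], [0, 0, 0, 0, 0, 0, 0], [0, 0, 0, 0, 0, 0, 0], [0, 0, 0, 0, 0, 0, 0], [0, 0, 0, 0, 0, 0, 0], [0, 0, 0, 0, 0, 0, 0], [0, 0, 0, 0, 0, 0, 0], [0, 0, 0, 0, 0, 0, 0], [0, 0, 0, 0, 0, 0, 0], [0, 0, 0, 0, 0, 0, 0], [0, 0, 0, 0, 0, 0, 0], [0, 0, 0, 0, 0, 0, 0]],
  ],
)

```text
clock: 6.95
eef_pos: [0.609, -0.3034, 0.1573]
orientation: [[-0.001, 1.0, -0.0], [1.0, 0.001, 0.0], [0.0, -0.0, -1.0]]
contact_force: [0.3, -0.3, 0.4]
gripper_width: -0.0001
finger_force: 0.0
```

Run:
```python
from h import *
c=snap('side','s3'); cv2.imwrite('pics/s3c.png',cv2.resize(c['image'][80:260,340:560],None,fx=3,fy=3))
```

```text
(no output)
```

View pics/s3c.png

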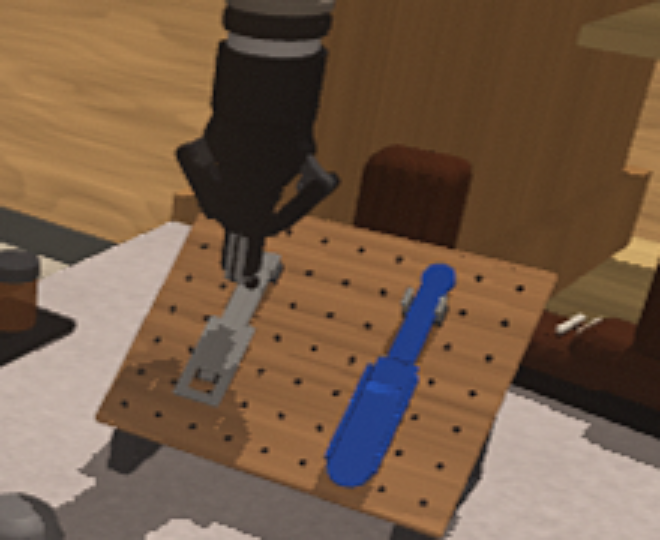

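The fingertips hover about 3.5 cm over the opener's middle with nothing touched. I'll dwell a little longer, rise, and cross to above the grey pod.

Request:
jog_arm(
  targets=[
    [[0, 0, 0, 0, 0, 0, 0], [0, 0, 0, 0, 0, 0, 0], [0, 0, 0, 0, 0, 0, 0], [0, 0, 0, 0, 0, 0, 0], [0, 0, -0.02, 0, 0, 0, 0], [0, 0, -0.02, 0, 0, 0, 0], [0, 0, -0.02, 0, 0, 0, 0], [0, 0, -0.02, 0, 0, 0, 0], [0, 0, -0.02, 0, 0, 0, 0], [0.023, 0.002, 0, 0, 0, 0, 0], [0.023, 0.002, 0, 0, 0, 0, 0], [0.023, 0.002, 0, 0, 0, 0, 0], [0.023, 0.002, 0, 0, 0, 0, 0], [0.023, 0.002, 0, 0, 0, 0, 0], [0.023, 0.002, 0, 0, 0, 0, 0], [0.023, 0.002, 0, 0, 0, 0, 0], [0.023, 0.002, 0, 0, 0, 0, 0], [0.023, 0.002, 0, 0, 0, 0, 0], [0.023, 0.002, 0, 0, 0, 0, 0], [0, 0, 0, 0, 0, 0, 0]],
  ],
)

```text
clock: 9.5
eef_pos: [0.6289, -0.0697, 0.2574]
orientation: [[-0.006, 1.0, 0.0], [1.0, 0.006, 0.002], [0.002, 0.0, -1.0]]
contact_force: [0.1, 0.1, -0.5]
gripper_width: 0.0001
finger_force: 0.0
```

Request:
jog_arm(
  targets=[
    [[0, 0, 0.02, 0, 0, 0, 0], [0, 0, 0.02, 0, 0, 0, 0], [0, 0, 0.02, 0, 0, 0, 0], [0, 0, 0.02, 0, 0, 0, 0], [0, 0, 0.02, 0, 0, 0, 0], [0, 0, 0.02, 0, 0, 0, 0], [0, 0, 0, 0, 0, 0, 0], [0, 0, 0, 0, 0, 0, 0], [0, 0, 0, 0, 0, 0, 0], [0, 0, 0, 0, 0, 0, 0]],
  ],
)

```text
clock: 10.75
eef_pos: [0.6292, -0.0735, 0.1382]
orientation: [[-0.001, 1.0, 0.002], [1.0, 0.001, -0.0], [-0.0, 0.002, -1.0]]
contact_force: [0.2, -1.5, -0.2]
gripper_width: -0.0001
finger_force: 0.0
```

Run:
```python
from h import *
c=snap('side','s4'); cv2.imwrite('pics/s4c.png',cv2.resize(c['image'][130:330,240:480],None,fx=2.5,fy=2.5))
```

```text
(no output)
```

View pics/s4c.png

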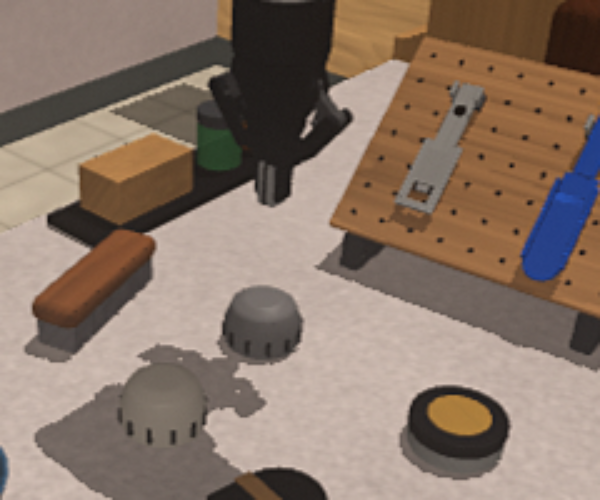

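The tip at about (268,200) in the crop is directly over the grey pod's top at (262,295). I'll descend to about 3.3 cm above it and dwell.

Request:
jog_arm(
  targets=[
    [[0, 0, 0.015, 0, 0, 0, 0], [0, 0, 0.015, 0, 0, 0, 0], [0, 0, 0.015, 0, 0, 0, 0], [0, 0, 0.015, 0, 0, 0, 0], [0, 0, 0, 0, 0, 0, 0], [0, 0, 0, 0, 0, 0, 0], [0, 0, 0, 0, 0, 0, 0], [0, 0, 0, 0, 0, 0, 0], [0, 0, 0, 0, 0, 0, 0], [0, 0, 0, 0, 0, 0, 0], [0, 0, 0, 0, 0, 0, 0], [0, 0, 0, 0, 0, 0, 0], [0, 0, 0, 0, 0, 0, 0], [0, 0, 0, 0, 0, 0, 0], [0, 0, 0, 0, 0, 0, 0], [0, 0, 0, 0, 0, 0, 0], [0, 0, 0, 0, 0, 0, 0], [0, 0, 0, 0, 0, 0, 0], [0, 0, 0, 0, 0, 0, 0], [0, 0, 0, 0, 0, 0, 0]],
  ],
)

```text
clock: 13.3
eef_pos: [0.6287, -0.0734, 0.0773]
orientation: [[-0.001, 1.0, -0.0], [1.0, 0.001, -0.0], [-0.0, -0.0, -1.0]]
contact_force: [-0.5, 0.3, 0.1]
gripper_width: 0.0001
finger_force: 0.0
```

Run:
```python
from h import *
c=snap('side','s5'); cv2.imwrite('pics/s5c.png',cv2.resize(c['image'][130:330,240:480],None,fx=2.5,fy=2.5))
```

```text
(no output)
```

View pics/s5c.png

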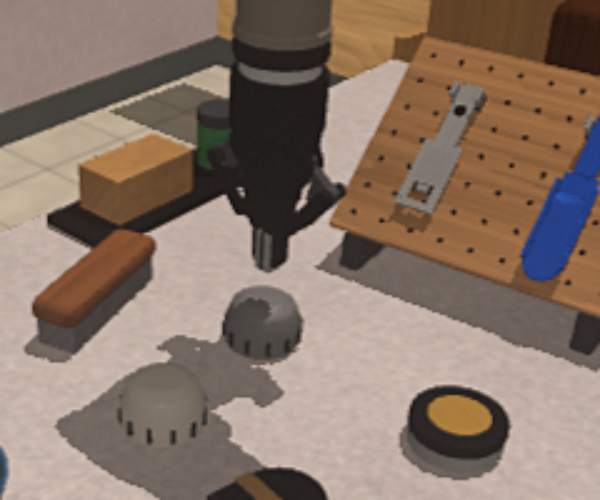

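The fingertips are about 3 cm over the grey pod and nothing is touched. I'll dwell a bit more, then cross high to the button.

Request:
jog_arm(
  targets=[
    [[0, 0, 0, 0, 0, 0, 0], [0, 0, 0, 0, 0, 0, 0], [0, 0, 0, 0, 0, 0, 0], [0, 0, 0, 0, 0, 0, 0], [0, 0, -0.03, 0, 0, 0, 0], [0, 0, -0.03, 0, 0, 0, 0], [0, 0, -0.03, 0, 0, 0, 0], [0, 0, -0.03, 0, 0, 0, 0]],
  ],
)

```text
clock: 14.35
eef_pos: [0.6286, -0.0734, 0.1983]
orientation: [[-0.001, 1.0, 0.0], [1.0, 0.001, -0.0], [-0.0, 0.0, -1.0]]
contact_force: [0.2, 0.3, -0.3]
gripper_width: 0.0003
finger_force: 0.0
```

Request:
jog_arm(
  targets=[
    [[0.025, -0.01, 0, 0, 0, 0, 0], [0.025, -0.01, 0, 0, 0, 0, 0], [0.025, -0.01, 0, 0, 0, 0, 0], [0.025, -0.01, 0, 0, 0, 0, 0], [0.025, -0.01, 0, 0, 0, 0, 0], [0.025, -0.01, 0, 0, 0, 0, 0], [0.025, -0.01, 0, 0, 0, 0, 0], [0.025, -0.01, 0, 0, 0, 0, 0], [0.025, -0.01, 0, 0, 0, 0, 0], [0.025, -0.01, 0, 0, 0, 0, 0], [0.025, -0.01, 0, 0, 0, 0, 0], [0.025, -0.01, 0, 0, 0, 0, 0], [0.025, -0.01, 0, 0, 0, 0, 0], [0.025, -0.01, 0, 0, 0, 0, 0], [0, 0, 0, 0, 0, 0, 0], [0, 0, 0, 0, 0, 0, 0], [0, 0, 0, 0, 0, 0, 0]],
  ],
)

```text
clock: 16.48
eef_pos: [0.4893, 0.2747, 0.1972]
orientation: [[0.002, 1.0, 0.0], [1.0, -0.002, -0.001], [-0.001, 0.0, -1.0]]
contact_force: [0.2, 0.2, 0.7]
gripper_width: -0.0001
finger_force: 0.0
```

Request:
jog_arm(
  targets=[
    [[0, 0, 0.02, 0, 0, 0, 0], [0, 0, 0.02, 0, 0, 0, 0], [0, 0, 0.02, 0, 0, 0, 0], [0, 0, 0.02, 0, 0, 0, 0], [0, 0, 0.02, 0, 0, 0, 0], [0, 0, 0.02, 0, 0, 0, 0], [0, 0, 0, 0, 0, 0, 0], [0, 0, 0, 0, 0, 0, 0], [0, 0, 0, 0, 0, 0, 0]],
  ],
)

```text
clock: 17.6
eef_pos: [0.4892, 0.2767, 0.0784]
orientation: [[-0.001, 1.0, 0.002], [1.0, 0.001, 0.001], [0.001, 0.002, -1.0]]
contact_force: [0.5, 1.0, -0.2]
gripper_width: -0.0003
finger_force: 0.0
```

Run:
```python
from h import *
c=snap('side','s6'); cv2.imwrite('pics/s6c.png',cv2.resize(c['image'][260:440,160:400],None,fx=2.5,fy=2.5))
```

```text
(no output)
```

View pics/s6c.png

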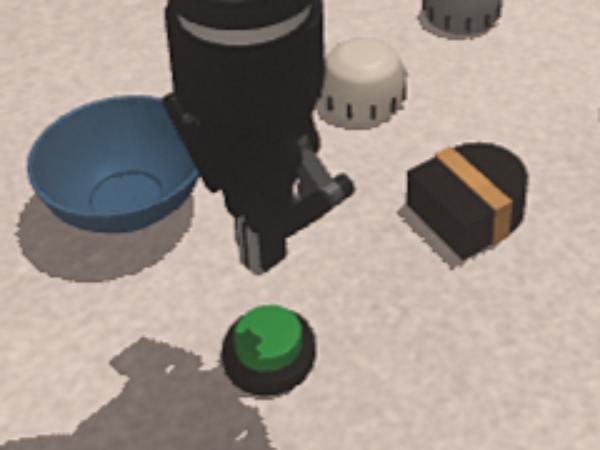

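The tip is over the green button, at about (268,330) in the crop. I'll descend in small steps and watch the force.

Request:
jog_arm(
  targets=[
    [[0, 0, 0.012, 0, 0, 0, 0], [0, 0, 0.012, 0, 0, 0, 0], [0, 0, 0.012, 0, 0, 0, 0], [0, 0, 0.004, 0, 0, 0, 0], [0, 0, 0.003, 0, 0, 0, 0], [0, 0, 0.003, 0, 0, 0, 0], [0, 0, 0, 0, 0, 0, 0], [0, 0, 0, 0, 0, 0, 0]],
  ],
)

```text
clock: 18.65
eef_pos: [0.4885, 0.2766, 0.0316]
orientation: [[-0.001, 1.0, 0.001], [1.0, 0.001, 0.0], [0.0, 0.001, -1.0]]
contact_force: [-0.3, -0.9, 0.2]
gripper_width: -0.0001
finger_force: 0.0
```

Request:
jog_arm(
  targets=[
    [[0, 0, 0.002, 0, 0, 0, 0], [0, 0, 0.002, 0, 0, 0, 0], [0, 0, 0.002, 0, 0, 0, 0], [0, 0, 0, 0, 0, 0, 0], [0, 0, 0, 0, 0, 0, 0]],
  ],
)

```text
clock: 19.27
eef_pos: [0.4883, 0.2765, 0.0253]
orientation: [[-0.001, 1.0, 0.0], [1.0, 0.001, 0.0], [0.0, 0.0, -1.0]]
contact_force: [-0.3, 0.3, 0.5]
gripper_width: -0.0002
finger_force: 0.0
```

Request:
jog_arm(
  targets=[
    [[0, 0, 0.002, 0, 0, 0, 0], [0, 0, 0.002, 0, 0, 0, 0], [0, 0, 0, 0, 0, 0, 0], [0, 0, 0, 0, 0, 0, 0]],
  ],
)

```text
clock: 19.77
eef_pos: [0.4886, 0.2767, 0.0216]
orientation: [[-0.001, 1.0, 0.001], [1.0, 0.001, 0.0], [0.0, 0.001, -1.0]]
contact_force: [0.7, -0.1, 1.8]
gripper_width: -0.0001
finger_force: 1.2
```

Request:
jog_arm(
  targets=[
    [[0, 0, 0.002, 0, 0, 0, 0], [0, 0, 0.002, 0, 0, 0, 0], [0, 0, 0, 0, 0, 0, 0], [0, 0, 0, 0, 0, 0, 0]],
  ],
)

```text
clock: 20.27
eef_pos: [0.4886, 0.2766, 0.0175]
orientation: [[-0.001, 1.0, 0.001], [1.0, 0.001, 0.0], [0.0, 0.001, -1.0]]
contact_force: [-0.1, -0.0, 4.0]
gripper_width: 0.0002
finger_force: 2.1
```

Request:
jog_arm(
  targets=[
    [[0, 0, 0.002, 0, 0, 0, 0], [0, 0, 0.001, 0, 0, 0, 0], [0, 0, 0, 0, 0, 0, 0], [0, 0, 0, 0, 0, 0, 0]],
  ],
)

```text
clock: 20.78
eef_pos: [0.4886, 0.2767, 0.016]
orientation: [[-0.001, 1.0, 0.001], [1.0, 0.001, -0.0], [-0.0, 0.001, -1.0]]
contact_force: [-2.3, -2.2, 13.5]
gripper_width: -0.0002
finger_force: 6.9
```

The button bottomed out: 13.5 N, with the travel stopped at z = 16 mm. Now the retreat.

Request:
jog_arm(
  targets=[
    [[0, 0, -0.01, 0, 0, 0, 0], [0, 0, -0.02, 0, 0, 0, 0], [0, 0, -0.03, 0, 0, 0, 0], [0, 0, -0.03, 0, 0, 0, 0], [0, 0, -0.03, 0, 0, 0, 0], [0, 0, -0.03, 0, 0, 0, 0], [0, 0, 0, 0, 0, 0, 0], [0, 0, 0, 0, 0, 0, 0], [0, 0, 0, 0, 0, 0, 0], [0, 0, 0, 0, 0, 0, 0]],
  ],
)

```text
clock: 22.02
eef_pos: [0.4877, 0.276, 0.1631]
orientation: [[-0.001, 1.0, -0.002], [1.0, 0.001, -0.001], [-0.001, -0.002, -1.0]]
contact_force: [0.7, -0.2, -0.3]
gripper_width: -0.0004
finger_force: 0.0
```

Run:
```python
from h import *
c=snap('side','s7');S=load('side0')
g=lambda c:(lambda m:(m.sum(),np.argwhere(m).mean(0).round(1)))((lambda b:b[...,1]-b[...,2]>25)(c['image'][375:415,245:290].astype(int)))
print(g(S),g(c)); s=sensors.read_state(); print(s['clock'],s['eef_pos'],s['contact_force'])
print(arm.finish_job())
```

```text
(np.int64(563), array([19.5, 21.8])) (np.int64(574), array([19.6, 21.8]))
22.075 [0.4878689  0.27616241 0.16334179] [-0.83762536  0.22989838  0.48545734]
the job is handed in; nothing more can be done
None
```

The arm pointed at the opener and then the grey pod for over 2 s each, pressed the green button until it bottomed out, let it spring back and moved away; the job was handed in at about 22 s, with no verdict returned.

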